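# Roll the edging onto an oval panel on a coasting wheel

### The job

Take the seam roller out of its stand by the square handle, use it to push the upright knob so that the weighted wheel with the oval panel turns at about one turn in three seconds, and let the wheel run free. While it coasts, press the roller on the near edge of the panel so that the spring carriage is pushed back about 12 mm, moving with the oval as it turns, and keep it between 6 and 18 mm for at least five seconds without a break and without letting the wheel stall. Then take the roller away so that the carriage springs home and the wheel runs on by itself, and finish while holding the roller upright in the air; never slam the roller down on the panel, ram the carriage or fling the wheel faster than a turn in two seconds, and leave the other things alone.

Things in the scene. Friction and masses are not known exactly. Their poses are not given: they have to be found in the camera images.
- roller: seam roller standing upright in its stand: square dark wood handle 26 x 26 mm (sides along its x and y), from 46 to 130 mm above its foot; below it a free-turning rubber tyre 40 mm across, from 5 to 35 mm above the foot, axis upright. Origin: centre of the foot's underside; z up along the handle. 0.26 kg.
- stand: steel ring fixed on the table that the roller stands in, 72 mm outside, 50 mm inside, 20 mm high. Origin: centre of its underside.
- jig: fixed plywood base of the jig, 340 x 260 mm, 16 mm thick. Origin: centre of its underside on the table, below the wheel axis when the carriage is home. Its x axis points away from the robot (yawed by up to 0.3 rad) and is the direction in which the spring carriage gives way; z up.
- carriage (a joint): travel of the spring carriage (aluminium plate on two rods) along the jig's +x, in m. 0 = home; stops at -0.006 and +0.030. Spring 200 N/m (12 mm = 2.4 N), damping 25 N s/m. It carries the whole wheel, so about 13 kg slide.
- wheel (a joint): angle of the weighted wheel on the carriage about the vertical, rad, counter-clockwise from above positive, endless. At angle q the knob (and the oval's long axis) lies at bearing q from the jig's x axis. Nearly free bearing: 0.003 N m s/rad. Below about 0.8 rad/s the wheel can no longer push the long end of the oval past a roller pressing with 2.4 N, and it stalls or reverses.
- panel: oval plywood panel fixed on top of the wheel, concentric: an ellipse 250 mm (its x axis) by 214 mm (its y axis), 20 mm thick, with an upright black edging. Origin: centre of its underside, 118 mm above the table; upper face at 138 mm. Between panel and wheel is a 42 mm gap around a hub of 40 mm radius. Fingers rubbing on the edge would brake the wheel; the roller does not.
- wheel_axis (a point): centre of the panel's upper face, 138 mm above the table, on the wheel's axis; it slides with the carriage. The steel wheel below the panel is 300 mm across, its upper face 76 mm above the table, 12 kg, moment of inertia 0.18 kg m2 (nominal, varies by 20 percent).
- knob_top (a point): top of the upright wooden knob, 24 mm across, standing 41 mm above the panel's upper face (top 179 mm above the table), 98 mm from the wheel axis on the long axis of the oval, 27 mm inside the edge there.
- water_cup: clear cup, 90 mm across, 100 mm tall, left side of the table; bystander.
- brush_jar: white jar with brushes, 76 mm across, brushes up to about 200 mm high, right side; bystander.
- tape_roll: paper tape roll lying flat, 100 mm across, 24 mm high, left, on the robot's side of the jig; bystander.
- varnish: amber bottle, 52 mm across, 110 mm tall, far left; bystander.
- medium_jar: glass jar, 60 mm across, 60 mm tall, far right; bystander.
- palette_knife: flat knife 200 mm long on the table, right, on the robot's side of the jig; bystander.
There are look-alikes about, which are no part of the job. Leave any blue or red look-alike of the roller alone.

How it is judged:
On the way, in this order (a step that is already met when the one before it is completed fails the run):
1. the wheel runs free at 1.2 to 3.2 rad/s, touched by neither the roller nor the fingers ((velocity of joint wheel above 1.2 rad/s or velocity of joint wheel below -1.2 rad/s) and contact force between each of roller, the fingers and wheel below 0.05 N and height (world z) of roller above 0.05 m), for 0.2 s.
2. for five seconds the roller, with its tyre at the panel's edge, keeps the carriage 6 to 18 mm back while the wheel turns (over 0.3 rad/s), the fingers touching nothing of the wheel ((velocity of joint wheel above 0.3 rad/s or velocity of joint wheel below -0.3 rad/s) and value of joint carriage between 0.006 and 0.018 m and horizontal distance between roller and panel between 0.11 and 0.155 m and height (world z) of roller between 0.085 and 0.131 m and contact force between the fingers and wheel below 0.05 N), for 5 s.
At the end, for the whole second after the job is handed in: The carriage is home within 4 mm and still, the wheel is still running down by itself (over 0.1 rad/s), and the fingers hold the roller upright (within 0.3 rad), its foot more than 50 mm above the table, touching nothing of the jig (value of joint carriage between -0.004 and 0.004 m and velocity of joint carriage between -0.02 and 0.02 m/s and (velocity of joint wheel above 0.1 rad/s or velocity of joint wheel below -0.1 rad/s) and height (world z) of roller above 0.05 m and angle between roller's own z axis and vertical below 0.3 rad and contact force between the fingers and roller above 1 N and contact force between roller and wheel below 0.05 N and contact force between roller and jig below 0.05 N); the arm keeps its last pose, push and grip.
It fails at once if the carriage is rammed more than 28 mm back, against its stop (value of joint carriage above 0.028 m).
It fails at once if the roller hits the panel with more than 80 N (contact force between roller and panel above 80 N).
It fails at once if the wheel is flung faster than 3.2 rad/s (a turn in two seconds) (velocity of joint wheel above 3.2 rad/s or velocity of joint wheel below -3.2 rad/s).
It fails at once if a bystander is moved more than 30 mm (distance of any of water_cup, brush_jar, tape_roll, varnish, medium_jar, palette_knife from where it was at the start of the episode above 0.03 m).
It also fails if it takes over 48 s, if anything falls off the work surface, if the arm or the gripper's body presses on something with over 40 N, if the wrist force passes 120 N, or if a joint passes its speed limit or range.

### The arm

A 7-joint arm with a two-finger parallel gripper is mounted at the origin on the work surface. World frame = base frame: x ahead of the robot, y to its left, z up, the work surface at z = 0. Lengths are in m, angles in rad, forces in N, time in s.
With the tool pointing down it reaches from about 0.4 to 0.9 m from the base axis. Payload 5.5 kg.
Tool frame: the origin (TCP) lies at the very end of the fingers, on their centre line; the grasp point (between the pads) lies 19 mm behind it; x points along the fingers, y is the direction in which the jaws open and shut, and the axes are right-handed (so a half turn about x gives the same grasp; the last joint's range is limited). The gripper opens to 92 mm and grips with 3 to 60 N. Pads are 19 mm wide; open, the fingers measure 130 mm over their backs; the gripper's body (75 mm by 190 mm) begins 47 mm behind the grasp point.
Start: joints at [1.385, 0.501, -0.427, 1.55, 0.221, 1.138, -0.21], TCP at [0.282, -0.586, 0.227] pointing down, gripper open.
Joint ranges: [-2.88, 2.88], [-0.31, 2.03], [-1.54, 1.56], [0.2, 2.42], [-1.41, 4.55], [0.19, 2.02], [-2.57, 2.57]. Speed limits (rad/s): [2.57, 2.57, 3.14, 3.14, 3.14, 3.14, 3.14].

### API

Orientations are given as a unit quaternion [w, x, y, z].
In Python, from cell import env gives the robot as it stands.
- The arm moves only by the tool send_rows, never from a script. Its arguments are lists of equal length, an entry for each row: "twist": the turn, a rotation vector about the tool's x, y, z in degrees, a list of three; "xyz": the shift along the tool's x, y, z in mm, a list of three; "gripper": the opening, from -1 (shut) to 1 (fully open). A call has 1 to 8 rows; each row is the pose to reach, as a shift and turn from the pose commanded when the call began, along the tool's axes at that moment; what a row does not reach only later rows make up. A row lasts 1/12 s, in which the tool goes at most 41.7 mm and 7.16 degrees, less where a joint would pass 70% of its speed; a pose out of reach is approached as far as the arm can. A call with a gripper value outside its range is refused whole. The fingers move at their own pace and stop on an object; "newtons" is the grip in N (left out, the last holds). Time passes only in rows, so rows that repeat a pose let the fingers close. It gives the time, the measured TCP pose, the force and the opening at its end, in the units of the state.
- env.state(): the state, without advancing time (a new reading comes with each control period).
- env.get_image(name): name is "scene" or "top" or "wrist"; returns (picture, depth): 480x640x3 uint8, red, green, blue; 480x640 float32, m along the optical axis (not along the pixel's ray), 0 where there is no reading.
- env.camera_model(name): a dict with "fx", "fy", "cx", "cy" (pixels), "R" (3x3) and "t" (3): a world point X has camera coordinates R X + t. Camera axes: x right, y down, z forward; pixel columns grow to the right and rows downward; lengths in m; the calibration is good to about 2 mm. A picture is of the moment at which its call begins: read the wrist's pose just before it. camera_model takes no time and is no camera call; for the wrist camera it gives the pose at the moment of the call.
- env.sign_off(): hands the job in, once; it reports no verdict.
The state is a dict: "clock": time; "joint_pos": joint angles; "joint_velocities": joint speeds; "joint_efforts": joint torques, N m; "position": TCP position; "ee_rot": TCP orientation; "wrist_force": force on the tool from outside, world axes, zero at the start; "ft_torque": the same for the moment, N m; "gripper_width": finger opening in m.
Only numpy, scipy, OpenCV 4.12 (cv2) and the standard library are available. Lean on these libraries where they do the work, as an engineer would, in place of code of your own. Each camera call takes 0.05 s, during which the arm holds its last target. There are 200 camera calls.

## Working session

There is one attempt and no reset: what is moved stays moved. The work goes in short steps, Python scripts to look and compute and a tool call to move; the robot and the scene stay as the last step left them, time stands still between calls to the robot, and variables do not carry over. Pictures are saved under pics/ and viewed, about 8 in all and at most 12, crops included, and the job is handed in when it is done.

Besides the shell and the picture viewer there is one more tool, called after "Call:" as a command line: name --argument value ..., lists and objects as JSON in quotes. send_rows: Moves the arm, as the interface text tells. Its arguments: {"type":"object","properties":{"twist":{"type":"array"},"xyz":{"type":"array"},"gripper":{"type":"array"},"newtons":{"type":"number"}},"required":["twist","xyz","gripper"]}

```bash
ls; mkdir -p pics; cat > h.py <<'E'
import numpy as np, cv2
from cell import env
def cam(name):
    m=env.camera_model(name); im,d=env.get_image(name)
    return im,d,m
def world(m,d):
    v,u=np.mgrid[0:480,0:640]
    P=np.stack([(u-m['cx'])/m['fx']*d,(v-m['cy'])/m['fy']*d,d],-1)
    return (P-np.array(m['t']))@np.array(m['R'])
def Rq(q):
    from scipy.spatial.transform import Rotation as R
    return R.from_quat([q[1],q[2],q[3],q[0]]).as_matrix()
E
python3 - <<'E'
from h import *
s=env.state();print(s['clock'],s['position'],Rq(s['ee_rot']).round(3),s['wrist_force'],s['gripper_width'])
for n in('top','scene'):
    im,d,m=cam(n); np.savez('%s0.npz'%n,im=im,d=d,W=world(m,d))
    cv2.imwrite('pics/%s0.png'%n,im[...,::-1]); print(n,m)
E
```

```text
pics
0.0 [ 0.2816714  -0.58502799  0.22567795] [[-0.001  0.434 -0.901]
 [ 0.002 -0.901 -0.434]
 [-1.    -0.002 -0.   ]] [-0.50030875  0.20517823 -0.51402132] 0.0919626606188064
top {'fx': 532.7291704515717, 'fy': 532.7291704515717, 'cx': 315.0568346775814, 'cy': 244.28965789922, 'R': array([[-0.01249189, -0.99982149, -0.01417505],
       [-0.99336885,  0.0140291 , -0.11411185],
       [ 0.11429034,  0.01265558, -0.99336678]]), 't': array([0.00843868, 0.56725213, 1.23252536])}
scene {'fx': 533.5062745172088, 'fy': 533.5062745172088, 'cx': 319.01876979153724, 'cy': 229.13893294338175, 'R': array([[ 0.7623969 ,  0.64684228,  0.01860192],
       [ 0.42200301, -0.47518784, -0.77208159],
       [-0.49057561,  0.59648267, -0.63525113]]), 't': array([-0.41098266, -0.13774467,  1.75695317])}
```

View pics/top0.png

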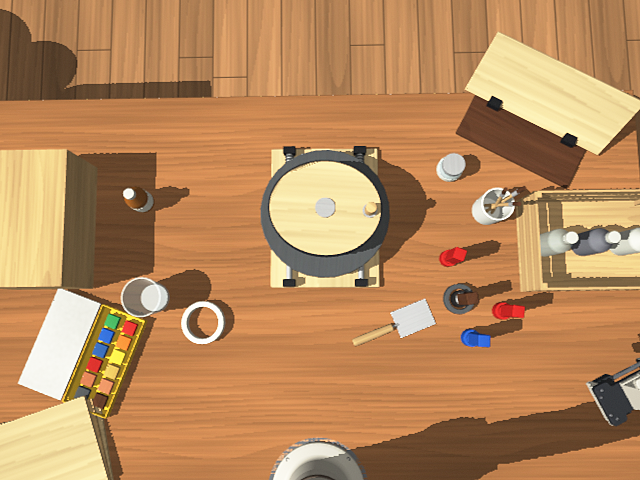

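View pics/scene0.png

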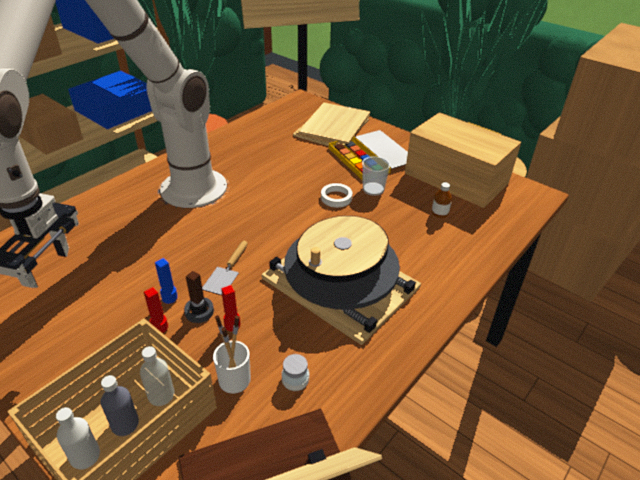

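Candidates in the top view: a dark brown one in the steel ring at (460,297), red ones at (455,257) and (508,310), and a blue one at (475,338). The dark one in the ring fits the description. I'll measure it and confirm with a crop.

```bash
python3 - <<'E'
from h import *
A=np.load('top0.npz');im,W=A['im'],A['W'];S=np.load('scene0.npz')
def box(r0,r1,c0,c1,lo,hi,W=W): 
    m=np.zeros(W.shape[:2],bool);m[r0:r1,c0:c1]=1
    return m&(W[...,2]>lo)&(W[...,2]<hi)
def rep(n,m,W=W):
    p=W[m];r=cv2.minAreaRect((p[:,:2]*1000).astype(np.float32));print(n,len(p),p.mean(0).round(4),p[:,2].min().round(3),p[:,2].max().round(3),r)
rep('handle top',box(275,320,440,490,.122,.14))
rep('handle body',box(275,320,440,490,.05,.14))
rep('ring',box(275,320,440,490,.014,.026))
rep('handle scene',box(265,325,180,215,.122,.14,S['W']),S['W'])
rep('handle scene body',box(265,325,180,215,.05,.14,S['W']),S['W'])
rep('knob',box(195,225,355,390,.17,.19))
rep('jig',box(140,295,262,388,.01,.02))
m=box(140,290,255,395,.13,.145);rep('panel',m)
c=max(cv2.findContours(m.astype(np.uint8),0,1)[0],key=len)[:,0]
e=(W[c[:,1],c[:,0],:2]*1000).astype(np.float32);print('ell',cv2.fitEllipse(e))
m=box(140,290,255,395,.068,.084);rep('wheel',m)
a=cv2.resize(im[235:365,400:550],None,fx=4,fy=4,interpolation=2)
b=cv2.resize(S['im'][250:340,140:250],None,fx=5.2,fy=5.2,interpolation=2)[:468]
h=min(len(a),len(b));o=np.hstack([cv2.resize(a,(390,340)),cv2.resize(b,(400,340))]);cv2.imwrite('pics/crop1.png',o[...,::-1])
E
```

```text
handle top 154 [ 0.4348 -0.3378  0.1298] 0.123 0.135 ((434.72515869140625, -337.85614013671875), (26.0284366607666, 26.741113662719727), 6.601129531860352)
handle body 251 [ 0.4346 -0.3336  0.1134] 0.05 0.135 ((434.72625732421875, -337.92449951171875), (26.03309440612793, 27.26234245300293), 8.282222747802734)
ring 345 [ 0.4344 -0.3317  0.0201] 0.014 0.026 ((435.1141357421875, -336.3044128417969), (68.6958236694336, 66.67724609375), 0.5161809325218201)
handle scene 111 [ 0.4388 -0.3434  0.1279] 0.122 0.134 ((437.8765563964844, -343.1988525390625), (26.67991828918457, 26.70625114440918), 12.79541301727295)
handle scene body 419 [ 0.4425 -0.346   0.0974] 0.05 0.134 ((437.4620666503906, -343.346435546875), (31.690183639526367, 28.55120277404785), 10.8817720413208)
knob 102 [ 0.6272 -0.1203  0.1792] 0.171 0.185 ((627.7509765625, -120.08426666259766), (22.71432113647461, 21.191360473632812), 0.21361149847507477)
jig 2166 [ 0.5798 -0.022   0.0163] 0.01 0.02 ((636.0842895507812, -23.509262084960938), (260.1042785644531, 339.5858154296875), 89.24911499023438)
panel 8400 [ 0.635  -0.0219  0.1396] 0.13 0.145 ((636.2528076171875, -23.861801147460938), (248.55735778808594, 214.7900848388672), 87.02220916748047)
ell ((635.9843139648438, -23.456329345703125), (212.88113403320312, 247.7215576171875), 175.25550842285156)
wheel 4244 [ 0.6092 -0.0226  0.0768] 0.069 0.084 ((635.9163208007812, -23.39508056640625), (296.49969482421875, 298.1392517089844), 89.2480697631836)
```

View pics/crop1.png

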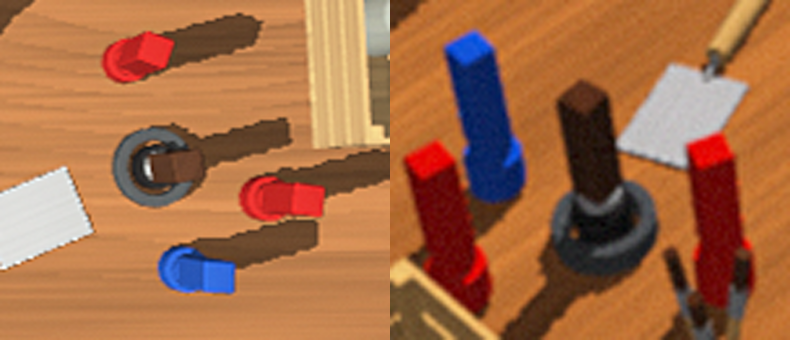

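The view confirms it: the dark handle is in the steel ring, and the red and blue ones stand free about 90 mm away. The jig is yawed about -0.01 rad and the wheel axis is at (0.636,-0.0235). The knob bears about -94°, so I'll push it clockwise, which keeps the carriage toward its -6 mm side.

Call:
send_rows --twist '[[-6, 0, 0], [-13, 0, 0], [-20, 0, 0], [-27, 0, 0], [-34, 0, 0], [-41, 0, 0], [-48, 0, 0], [-55, 0, 0]]' --xyz '[[0, -15, -24], [0, -35, -56], [0, -57, -90], [0, -79, -125], [0, -101, -160], [0, -123, -195], [0, -142, -226], [0, -154, -245]]' --gripper '[0.3, 0.3, 0.3, 0.3, 0.3, 0.3, 0.3, 0.3]' --newtons 50

```text
clock: 0.77
position: [0.4383, -0.3357, 0.2269]
ee_rot: [0.461, 0.537, 0.461, -0.536]
wrist_force: [-0.0, 1.0, -1.0]
gripper_width: 0.0597
```

Call:
send_rows --twist '[[-6, 0, 0], [-12, 0, 0], [-17, 0, 0], [-17, 0, 0], [-17, 0, 0]]' --xyz '[[0, 0, 0], [0, 0, 0], [0, 0, 0], [0, 0, 0], [0, 0, 0]]' --gripper '[0.3, 0.3, 0.3, 0.3, 0.3]'

```text
clock: 1.18
position: [0.4357, -0.3405, 0.2264]
ee_rot: [0.532, 0.466, 0.532, -0.466]
wrist_force: [0.4, 1.0, -0.3]
gripper_width: 0.0599
```

```bash
python3 - <<'E'
from h import *
s=env.state();im,d,m=cam('wrist');W=world(m,d)
print(s['clock'],s['position'],Rq(s['ee_rot']).round(3).tolist(),s['joint_pos'],s['gripper_width'])
k=(W[...,2]>.122)&(W[...,2]<.138)&(abs(W[...,0]-.436)<.03)&(abs(W[...,1]+.34)<.03)
p=W[k];print(len(p),p.mean(0),cv2.minAreaRect((p[:,:2]*1000).astype(np.float32)) if len(p) else 0)
cv2.imwrite('pics/w1.png',im[...,::-1])
E
```

```text
1.1833 [ 0.4356779  -0.3404746   0.22637198] [[-0.0, 0.991, 0.131], [0.001, 0.131, -0.991], [-1.0, -0.0, -0.001]] [ 1.24511862  0.39883728 -0.79207228  1.78879773  0.31704776  1.08704864
  0.47403101] 0.0598591360762373
1499 [ 0.43426509 -0.33913204  0.12967327] ((434.3636169433594, -340.03253173828125), (26.032089233398438, 25.673269271850586), 9.097522735595703)
```

View pics/w1.png

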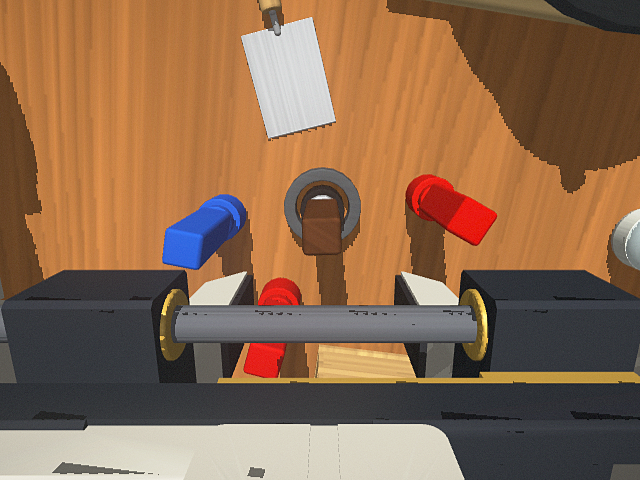

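The handle top is at (322,240), centred between the fingers and within 1.5 mm and 1.5° of the jaws. Now I'll descend and grip.

Call:
send_rows --twist '[[-1, 0, 0], [-1, 0, 0], [-1, 0, 0], [-1, 0, 0], [-1, 0, 0], [-1, 0, 0], [-1, 0, 0], [-1, 0, 0]]' --xyz '[[15, -1, 0], [40, -1, 0], [68, -1, 0], [95, -1, 0], [117, -1, 0], [132, -1, 0], [138, -1, 0], [138, -1, 0]]' --gripper '[0.3, 0.3, 0.3, 0.3, 0.3, 0.3, 0.3, 0.3]'

```text
clock: 1.9
position: [0.434, -0.34, 0.0873]
ee_rot: [0.535, 0.461, 0.537, -0.461]
wrist_force: [0.4, 0.4, 1.4]
gripper_width: 0.0595
```

Call:
send_rows --twist '[[0, 0, 0], [0, 0, 0], [0, 0, 0], [0, 0, 0], [0, 0, 0], [0, 0, 0]]' --xyz '[[0, 0, 0], [0, 0, 0], [0, 0, 0], [0, 0, 0], [0, 0, 0], [0, 0, 0]]' --gripper '[-1, -1, -1, -1, -1, -1]' --newtons 55

```text
clock: 2.4
position: [0.4352, -0.341, 0.0893]
ee_rot: [0.537, 0.461, 0.536, -0.461]
wrist_force: [1.8, -0.7, 0.9]
gripper_width: 0.026
```

Call:
send_rows --twist '[[0, 0, 0], [0, 0, 0], [0, 0, 0], [0, 0, 0], [0, 0, 0], [3, 0, 0], [6, 0, 0], [8.6, 0, 0]]' --xyz '[[-8, 0, 0], [-25, 0, 0], [-48, 0, 0], [-75, 0, 0], [-105, 0, 0], [-135, 0, 0], [-155, 0, 0], [-165, 0, 0]]' --gripper '[-1, -1, -1, -1, -1, -1, -1, -1]'

```text
clock: 3.07
position: [0.4362, -0.341, 0.2573]
ee_rot: [0.501, 0.5, 0.498, -0.5]
wrist_force: [1.6, 0.2, -2.5]
gripper_width: 0.0256
```

```bash
python3 - <<'E'
from h import *
s=env.state();print(s['clock'],s['position'],Rq(s['ee_rot']).round(4).tolist(),s['joint_pos'].round(2),s['wrist_force'],s['gripper_width'])
E
```

```text
3.0667 [ 0.43615148 -0.34101686  0.25730433] [[0.0031, 1.0, -0.0003], [-0.0028, -0.0003, -1.0], [-1.0, 0.0031, 0.0028]] [ 1.24  0.36 -0.78  1.76  0.28  1.14  0.38] [ 1.55632631  0.22402954 -2.51196281] 0.025553460173032613
```

Call:
send_rows --twist '[[0, 0, 0], [0, 0, 0], [0, 0, 0], [0, 0, 0], [0, 0, 0], [0, 0, 0], [0, 0, 0], [0, 0, 0]]' --xyz '[[-8, 10, -8], [-18, 32, -22], [-25, 62, -42], [-25, 96, -64], [-25, 130, -86], [-25, 162, -110], [-25, 192, -136], [-25, 216, -164]]' --gripper '[-1, -1, -1, -1, -1, -1, -1, -1]'

```text
clock: 3.73
position: [0.6523, -0.174, 0.2775]
ee_rot: [0.5, 0.499, 0.502, -0.499]
wrist_force: [0.3, -0.7, -2.8]
gripper_width: 0.0256
```

Call:
send_rows --twist '[[0, 0, 0], [0, 0, 0], [0, 0, 0], [0, 0, 0], [0, 0, 0], [0, 0, 0]]' --xyz '[[0, 16, -26], [0, 26, -42], [0, 31, -52], [0, 33, -57], [0, 33, -57], [0, 33, -57]]' --gripper '[-1, -1, -1, -1, -1, -1]'

```text
clock: 4.23
position: [0.6829, -0.1207, 0.2784]
ee_rot: [0.5, 0.499, 0.5, -0.5]
wrist_force: [-0.1, -0.8, -3.0]
gripper_width: 0.0259
```

```bash
python3 - <<'E'
from h import *
s=env.state();im,d,m=cam('scene');W=world(m,d)
print(s['clock'],s['position'],Rq(s['ee_rot']).round(4).tolist(),s['joint_pos'].round(2),s['wrist_force'])
p=s['position']
k=(abs(W[...,0]-p[0])<.03)&(abs(W[...,1]-p[1])<.03)&(W[...,2]<p[2]-.005)&(W[...,2]>.146)
q=W[k];print(len(q),q[:,2].min(),q.mean(0))
for lo,hi in((.1,.13),(.06,.09),(.0,.03)):
    z=p[2]-.088+np.array([lo,hi]);r=q[(q[:,2]>z[0])&(q[:,2]<z[1])]
    if len(r):print(lo,hi,r.mean(0),r.min(0),r.max(0))
a=im[150:330,220:440];cv2.imwrite('pics/s2.png',cv2.resize(a,None,fx=3.4,fy=3.2,interpolation=2)[...,::-1])
E
```

```text
4.2333 [ 0.68289385 -0.12067304  0.27838425] [[-0.0011, 1.0, 0.0011], [-0.0012, 0.0011, -1.0], [-1.0, -0.0011, 0.0012]] [ 0.61  0.62 -0.77  1.36  0.43  1.33 -0.16] [-0.06847143 -0.8428498  -3.01063075]
453 0.19078574263237458 [ 0.69088521 -0.13042962  0.23186487]
0.06 0.09 [ 0.68983949 -0.1293278   0.26133239] [ 0.67188028 -0.13699305  0.25042261] [ 0.69862333 -0.10985441  0.27295825]
0.0 0.03 [ 0.69361468 -0.13310098  0.20816198] [ 0.66948936 -0.14257955  0.19078574] [ 0.70514663 -0.11060683  0.22032545]
```

View pics/s2.png

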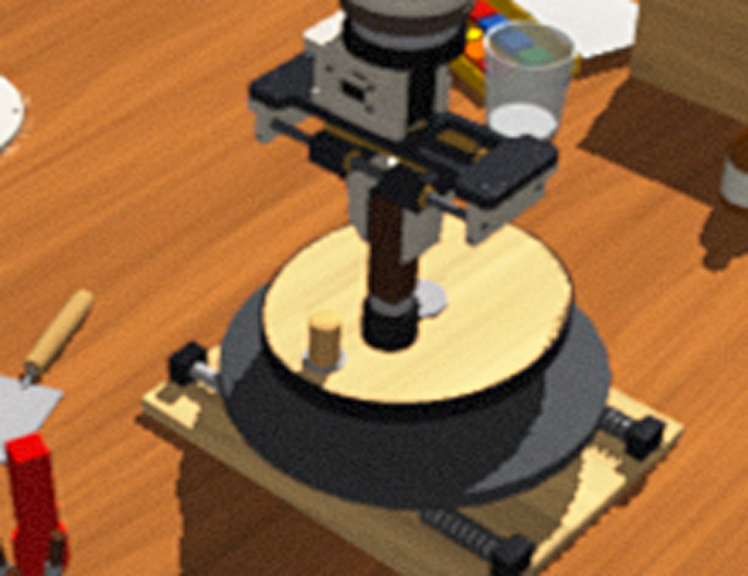

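The roller is upright in the jaws on the far side of the knob (knob near (325,340) in the crop), with its foot at about 0.19 m. Next I'll lower it and work out the push arc.

Call:
send_rows --twist '[[0, 0, 0], [0, 0, 0], [0, 0, 0], [0, 0, 0], [0, 0, 0], [0, 0, 0]]' --xyz '[[8, 0, 0], [20, 0, 0], [33, 0, 0], [41, 0, 0], [43, 0, 0], [43, 0, 0]]' --gripper '[-1, -1, -1, -1, -1, -1]'

```text
clock: 4.78
position: [0.6826, -0.1194, 0.2339]
ee_rot: [0.5, 0.499, 0.501, -0.5]
wrist_force: [-0.7, -0.8, -2.8]
gripper_width: 0.0255
```

```bash
python3 - <<'E'
from h import *
s=env.state();p=s['position'];print(s['clock'],p,s['wrist_force'])
A=np.array([.633,-.0235]);al=2.15**2/2/1.5
P=[]
for k in range(1,24):
    t=k/12;
    if k<=4: # approach
        q=np.array([.6595+.0234-.0234*[.15,.45,.75,.95][k-1],p[1]-.003*k/4])
    else:
        t=(k-4)/12;th=min(.5*al*t*t+.02,9);f=np.radians(-94.9)-th
        tn=np.array([np.sin(f),-np.cos(f)]);q=A+.098*np.array([np.cos(f),np.sin(f)])-.032*tn
        if k in(4,12,20,21,22): print('phi',np.degrees(f),al*t)
    P.append(q)
P=np.array(P);c=p[:2]
for i in range(0,23,8):
    print([[0,round((q[0]-c[0])*1e3),round(-(q[1]-c[1])*1e3)] for q in P[i:i+8]]);c=P[min(i+7,22)]
E
```

```text
4.7833 [ 0.68256101 -0.11942032  0.23390745] [-0.65498448 -0.82159546 -2.77120636]
phi -115.66441490872262 1.027222222222222
phi -174.5199128641055 2.054444444444444
phi -184.63570157518697 2.182847222222222
phi -195.36456838997032 2.31125
[[0, -3, 1], [0, -10, 2], [0, -17, 2], [0, -22, 3], [0, -29, 5], [0, -30, 5], [0, -33, 6], [0, -37, 6]]
[[0, -5, 0], [0, -11, 1], [0, -18, 1], [0, -26, 0], [0, -36, -2], [0, -46, -5], [0, -56, -9], [0, -68, -15]]
[[0, -11, -8], [0, -22, -18], [0, -32, -31], [0, -40, -46], [0, -45, -63], [0, -48, -82], [0, -47, -103]]
```

Call:
send_rows --twist '[[0, 0, 0], [0, 0, 0], [0, 0, 0], [0, 0, 0], [0, 0, 0], [0, 0, 0], [0, 0, 0], [0, 0, 0]]' --xyz '[[0, -4, 1], [0, -11, 2], [0, -17, 2], [0, -22, 3], [0, -26, 4], [0, -29, 5], [0, -33, 6], [0, -37, 6]]' --gripper '[-1, -1, -1, -1, -1, -1, -1, -1]'

```text
clock: 5.45
position: [0.6465, -0.1259, 0.2361]
ee_rot: [0.501, 0.5, 0.5, -0.5]
wrist_force: [5.5, -1.1, -2.3]
gripper_width: 0.0259
```

Call:
send_rows --twist '[[0, 0, 0], [0, 0, 0], [0, 0, 0], [0, 0, 0], [0, 0, 0], [0, 0, 0], [0, 0, 0], [0, 0, 0]]' --xyz '[[0, -5, 0], [0, -11, 1], [0, -18, 1], [0, -26, 0], [0, -36, -2], [0, -46, -5], [0, -56, -9], [0, -68, -15]]' --gripper '[-1, -1, -1, -1, -1, -1, -1, -1]'

```text
clock: 6.12
position: [0.5772, -0.1112, 0.2356]
ee_rot: [0.5, 0.499, 0.5, -0.5]
wrist_force: [2.4, -1.9, -2.1]
gripper_width: 0.0261
```

Call:
send_rows --twist '[[0, 0, 0], [0, 0, 0], [0, 0, 0], [0, 0, 0], [0, 0, 0], [0, 0, 0], [0, 0, 0], [0, 0, 0]]' --xyz '[[0, -11, -8], [0, -22, -18], [0, -32, -31], [0, -40, -46], [0, -48, -58], [0, -60, -66], [0, -78, -70], [0, -96, -72]]' --gripper '[-1, -1, -1, -1, -1, -1, -1, -1]'

```text
clock: 6.78
position: [0.4805, -0.0355, 0.2353]
ee_rot: [0.5, 0.499, 0.502, -0.499]
wrist_force: [-0.1, 0.3, -2.0]
gripper_width: 0.026
```

```bash
cat >> h.py <<'E'
def knob(n):
    im,d,m=cam(n);W=world(m,d);p=env.state()['position']
    k=(W[...,2]>.168)&(W[...,2]<.190)&(np.hypot(W[...,0]-.637,W[...,1]+.0235)<.125)&(np.hypot(W[...,0]-p[0],W[...,1]-p[1])>.03)
    q=W[k]; 
    pm=(W[...,2]>.132)&(W[...,2]<.146)&(np.hypot(W[...,0]-.637,W[...,1]+.0235)<.16)
    return len(q),(q.mean(0) if len(q) else np.full(3,np.nan)),W[pm],(W,k)
E
python3 - <<'E'
from h import *
for i in range(3):
  for n in('top','scene'):
    s=env.state();l,q,pm,_=knob(n)
    e=np.array([.636,-.0235]);b=np.degrees(np.arctan2(q[1]-e[1],q[0]-e[0]))
    print(n,s['clock'],s['position'].round(4),s['wrist_force'].round(1),l,q.round(4),b.round(1),np.hypot(*(q[:2]-e)).round(3),len(pm),pm[:,0].max().round(4))
E
```

```text
top 6.7833 [ 0.4805 -0.0355  0.2353] [-0.1  0.3 -2. ] 22 [0.5554 0.0403 0.1786] 141.6 0.103 6114 0.7527
scene 6.8333 [ 0.4765 -0.0355  0.2346] [-5.3  0.8 -3.6] 60 [0.5636 0.0348 0.1758] 141.1 0.093 4454 0.754
top 6.8833 [ 0.4784 -0.0364  0.235 ] [ 0.5  0.2 -1.6] 104 [0.5682 0.048  0.1789] 133.5 0.099 6252 0.7517
scene 6.9333 [ 0.4804 -0.0372  0.2354] [ 0.3 -0.1 -2.4] 63 [0.5815 0.0488 0.1757] 127.0 0.091 4458 0.7525
top 6.9833 [ 0.4817 -0.0377  0.2357] [ 0.  -1.2 -2.3] 101 [0.586  0.0606 0.179 ] 120.7 0.098 6244 0.7489
scene 7.0333 [ 0.4824 -0.038   0.2359] [ 1.1  0.  -2.6] 62 [0.6    0.0595 0.176 ] 113.5 0.09 4462 0.7508
```

The wheel is running free at about -2.3 rad/s. Now I'll lower the roller to edge height just clear of the oval, and write the tracker.

Call:
send_rows --twist '[[0, 0, 0], [0, 0, 0], [0, 0, 0], [0, 0, 0], [0, 0, 0], [0, 0, 0], [0, 0, 0], [0, 0, 0]]' --xyz '[[2, -3, -2], [8, -7, -5], [16, -10, -8], [24, -12, -11], [32, -12, -13], [37, -12, -13], [39, -12, -13], [39, -12, -13]]' --gripper '[-1, -1, -1, -1, -1, -1, -1, -1]'

```text
clock: 7.75
position: [0.47, -0.0256, 0.196]
ee_rot: [0.5, 0.499, 0.501, -0.5]
wrist_force: [-0.4, 0.0, -3.2]
gripper_width: 0.0255
```

```bash
cat >> h.py <<'E'
import json,os
from scipy.optimize import brentq,least_squares
A0=np.array([.636,-.0235])
th=np.linspace(0,2*np.pi,1441);EL=np.c_[125*np.cos(th),107*np.sin(th)]
def dist(q):   # roller centre distance (mm) on -x side when long axis at bearing q
    c,s=np.cos(q),np.sin(q);E=EL@np.array([[c,s],[-s,c]])
    return brentq(lambda d:np.hypot(E[:,0]+d,E[:,1]).min()-20,115,160)
QQ=np.linspace(0,np.pi,181);DD=np.array([dist(q) for q in QQ])
D=lambda q:np.interp(q%np.pi,QQ,DD)
def wheelx(W):   # wheel centre x from its far rim seen from the top, radius 149
    X=W[...,0];Y=W[...,1];Z=W[...,2]
    m=(Z>.066)&(Z<.086)&(np.hypot(X-.645,Y+.0235)<.18)&(X>.66)
    out=[]
    for c in np.where(m.any(0))[0]:
        r=np.where(m[:,c])[0].min();x,y=X[r,c],Y[r,c]
        if abs(y+.0235)<.09: out.append(x-np.sqrt(.149**2-(y+.0235)**2))
    return np.median(out) if len(out)>5 else np.nan
CX0=wheelx(np.load('top0.npz')['W'])
def meas():
    s=env.state();l,q,pm,(W,_)=knob('top');c=wheelx(W)-CX0;c=0 if np.isnan(c) else c
    b=np.arctan2(q[1]-A0[1],q[0]-A0[0]-c)
    r=dict(t=s['clock'],q=float(b),n=l,c=float(c*1e3),f=s['wrist_force'].round(1).tolist(),x=float(s['position'][0]),rad=float(np.hypot(q[0]-A0[0]-c,q[1]-A0[1])))
    H=json.load(open('hist.json')) if os.path.exists('hist.json') else []
    H.append(r);json.dump(H,open('hist.json','w'));return r
def fit(k=5,w0=-2.3):
    H=[h for h in json.load(open('hist.json')) if h['n']>40 and abs(h['rad']-.098)<.012][-k:]
    t=np.array([h['t'] for h in H]);q=np.array([h['q'] for h in H])
    for i in range(1,len(q)): q[i]+=2*np.pi*round((q[i-1]+w0*(t[i]-t[i-1])-q[i])/2/np.pi)
    w=np.polyfit(t,q,1)[0] if t[-1]-t[0]>.25 else w0
    return t[-1],q[-1],w,q-np.polyval(np.polyfit(t,q,1),t)
def plan(xc,cs,k=5,w0=-2.3):  # xc commanded roller x (m), cs list of carriage targets mm
    t0,q0,w,res=fit(k,w0);t=env.state()['clock']
    X=[A0[0]*1e3+c-D(q0+w*(t+(i+1)/12-t0)) for i,c in enumerate(cs)]
    print('w',round(w,3),'res',res.round(3),'q0',round(q0,2),'rel',[round(x-xc*1e3,1) for x in X],'end',round(X[-1],1),
      'cnow',round(env.state()['position'][0]*1e3+D(q0+w*(t-t0))-A0[0]*1e3,1))
E
python3 - <<'E'
from h import *
s=env.state();print(s['position'],s['wrist_force'],CX0,DD[[0,45,90]],DD.argmin())
for i in range(3): print(meas())
print(fit(3))
E
```

```text
[ 0.47002844 -0.0255659   0.1959773 ] [-0.35504765  0.00600919 -3.17940984] 0.6344658946952562 [145.         135.15756698 127.        ] 90
{'t': 7.75, 'q': 0.5039556793523378, 'n': 104, 'c': 0.41612476225982853, 'f': [-0.4, 0.0, -3.2], 'x': 0.47002843739068056, 'rad': 0.09657886470864388}
{'t': 7.8, 'q': 0.3978826609874019, 'n': 103, 'c': 0.00513611432362282, 'f': [-0.3, -0.5, -2.9], 'x': 0.47036243587490334, 'rad': 0.09640178445196282}
{'t': 7.85, 'q': 0.2912260859145932, 'n': 101, 'c': -0.2965035048074771, 'f': [-0.3, -0.3, -2.4], 'x': 0.47064935738862745, 'rad': 0.09621193108822945}
(np.float64(7.85), np.float64(0.2912260859145932), -2.3, array([-9.72594513e-05,  1.94518903e-04, -9.72594513e-05]))
```

```bash
python3 - <<'E'
from h import *
plan(.4706,[-18,-15,-12,-9.5,-7,-5,-3,-1],3,-2.11)
E
```

```text
w -2.11 res [-0.  0. -0.] q0 0.29 rel [np.float64(2.4), np.float64(6.0), np.float64(10.8), np.float64(16.0), np.float64(21.6), np.float64(26.7), np.float64(31.5), np.float64(35.6)] end 506.2 cnow -21.0
```

Call:
send_rows --twist '[[0, 0, 0], [0, 0, 0], [0, 0, 0], [0, 0, 0], [0, 0, 0], [0, 0, 0], [0, 0, 0], [0, 0, 0]]' --xyz '[[0, 2.4, -1], [0, 6, -1], [0, 10.8, -1], [0, 16, -1], [0, 21.6, -1], [0, 26.7, -1], [0, 31.5, -1], [0, 35.6, -1]]' --gripper '[-1, -1, -1, -1, -1, -1, -1, -1]'

```text
clock: 8.57
position: [0.5066, -0.0245, 0.1967]
ee_rot: [0.5, 0.5, 0.501, -0.499]
wrist_force: [0.0, -0.5, -2.5]
gripper_width: 0.0259
```

```bash
python3 - <<'E'
from h import *
print(meas());print(env.state()['position'])
plan(.5062,[1,3,5,6.7,8.2,9.5,10.5,11.2],4,-2.11)
E
```

```text
{'t': 8.5667, 'q': -1.212487898648262, 'n': 104, 'c': 0.17265206247518705, 'f': [0.0, -0.5, -2.5], 'x': 0.5066164113596041, 'rad': 0.09710262554269047}
[ 0.50736647 -0.02450495  0.19680385]
w -2.1 res [ 0.001  0.    -0.001  0.   ] q0 -1.21 rel [np.float64(3.7), np.float64(5.7), np.float64(6.7), np.float64(6.6), np.float64(5.6), np.float64(3.9), np.float64(1.8), np.float64(-0.5)] end 505.7 cnow -0.7
```

Call:
send_rows --twist '[[0, 0, 0], [0, 0, 0], [0, 0, 0], [0, 0, 0], [0, 0, 0], [0, 0, 0], [0, 0, 0], [0, 0, 0]]' --xyz '[[0, 3.7, 0], [0, 5.7, 0], [0, 6.7, 0], [0, 6.6, 0], [0, 5.6, 0], [0, 3.9, 0], [0, 1.8, 0], [0, -0.5, 0]]' --gripper '[-1, -1, -1, -1, -1, -1, -1, -1]'

```text
clock: 9.28
position: [0.5052, -0.0246, 0.1968]
ee_rot: [0.501, 0.499, 0.5, -0.499]
wrist_force: [0.7, 0.0, -2.3]
gripper_width: 0.0254
```

```bash
python3 - <<'E'
from h import *
print(meas());print(env.state()['position'])
plan(.5057,[11.6,11.9,12,12,12,12,12,12],5,-2.11)
E
```

```text
{'t': 9.2833, 'q': nan, 'n': 0, 'c': 9.043849282732719, 'f': [0.7, 0.0, -2.3], 'x': 0.5051748116613943, 'rad': nan}
[ 0.50392607 -0.02445407  0.19660304]
w -2.1 res [ 0.001  0.    -0.001  0.   ] q0 -1.21 rel [np.float64(-2.7), np.float64(-2.8), np.float64(-1.8), np.float64(0.2), np.float64(3.0), np.float64(6.2), np.float64(9.2), np.float64(11.9)] end 517.6 cnow 10.8
```

Call:
send_rows --twist '[[0, 0, 0], [0, 0, 0], [0, 0, 0], [0, 0, 0], [0, 0, 0], [0, 0, 0], [0, 0, 0], [0, 0, 0]]' --xyz '[[0, -2.7, 0], [0, -2.8, 0], [0, -1.8, 0], [0, 0.2, 0], [0, 3.0, 0], [0, 6.2, 0], [0, 9.2, 0], [0, 11.9, 0]]' --gripper '[-1, -1, -1, -1, -1, -1, -1, -1]'

```text
clock: 10.0
position: [0.518, -0.0246, 0.1967]
ee_rot: [0.501, 0.5, 0.5, -0.499]
wrist_force: [-3.0, -1.2, -3.1]
gripper_width: 0.0258
```

```bash
python3 - <<'E'
from h import *
print(meas());print(env.state()['position'])
plan(.5176,[12]*8,4,-2.11)
E
```

```text
{'t': 10.0, 'q': 2.2341353047658403, 'n': 7, 'c': 16.93659279285353, 'f': [-3.0, -1.2, -3.1], 'x': 0.5180487504724031, 'rad': 0.10385726414731644}
[ 0.518857   -0.02452955  0.19689415]
w -2.1 res [ 0.001  0.    -0.001  0.   ] q0 -1.21 rel [np.float64(2.8), np.float64(3.4), np.float64(3.1), np.float64(1.9), np.float64(-0.0), np.float64(-2.7), np.float64(-5.8), np.float64(-8.9)] end 508.7 cnow 12.0
```

```bash
cat >> h.py <<'E'
from scipy.integrate import solve_ivp
DP=np.gradient(DD,QQ)/1e3
dD=lambda q:np.interp(q%np.pi,QQ,DP)
I=.18
def measS():
    s=env.state();l,q,pm,_=knob('scene')
    H=json.load(open('hist.json'));c=H[-1]['c']/1e3
    r=dict(t=s['clock'],q=float(np.arctan2(q[1]-A0[1],q[0]-A0[0]-c)),n=l*2,c=H[-1]['c'],f=s['wrist_force'].round(1).tolist(),x=float(s['position'][0]),rad=float(np.hypot(q[0]-A0[0]-c,q[1]-A0[1])))
    H.append(r);json.dump(H,open('hist.json','w'));return r
TEND=[99.]
def sim(p,t0,ts):
    F=lambda t:2.4*np.clip((t-8.65)/.6,0,1)*(t<TEND[0])
    f=lambda t,y:[y[1],-F(t)*dD(y[0])/I-.017*y[1]]
    t=np.r_[t0,ts];return solve_ivp(f,(t0,t[-1]),p,t_eval=t,max_step=.02).y[:,1:]
def plan2(xc,cs,nh=6,show=True):
    H=[h for h in json.load(open('hist.json')) if h['n']>60 and abs(h['rad']-.096)<.012][-nh:]
    t=np.array([h['t'] for h in H]);q=np.array([h['q'] for h in H])
    r=lambda p:(lambda e:(e+np.pi)%(2*np.pi)-np.pi)(np.r_[p[0],sim(p,t[0],t[1:])[0]]-q)
    s=least_squares(r,[q[0],W0[0]],x_scale=[.1,.1]);now=env.state()['clock']
    y=sim(s.x,t[0],np.r_[now,now+np.arange(1,len(cs)+1)/12])
    X=A0[0]*1e3+np.array(cs)-D(y[0,1:])
    print('t',t,'res',s.fun.round(3),'w',y[1,[0,-1]].round(2),'q',y[0,0].round(2))
    print('rel',(X-xc*1e3).round(1).tolist(),'end',X[-1].round(1),'cnow',(env.state()['position'][0]*1e3+D(y[0,0])-A0[0]*1e3).round(1))
W0=[-2.1]
E
python3 - <<'E'
from h import *
print(measS())
plan2(.5176,[13,12.5]+[12]*6)
E
```

```text
{'t': 10.05, 'q': 2.2424736711363984, 'n': 132, 'c': 16.93659279285353, 'f': [1.0, 0.1, -2.6], 'x': 0.5188570016623182, 'rad': 0.09168325493278025}
t [ 7.75    7.8     7.85    8.5667 10.05  ] res [-0.014 -0.01  -0.005  0.044 -0.015] w [-1.96 -1.92] q -4.15
rel [2.1, 3.1, 3.3, 3.3, 2.4, 0.8, -1.5, -4.1] end 513.5 cnow 14.4
```

Call:
send_rows --twist '[[0, 0, 0], [0, 0, 0], [0, 0, 0], [0, 0, 0]]' --xyz '[[0, 1.5, 0], [0, 2.6, 0], [0, 3.2, 0], [0, 3.3, 0]]' --gripper '[-1, -1, -1, -1]'

```text
clock: 10.43
position: [0.5197, -0.0244, 0.1964]
ee_rot: [0.5, 0.499, 0.501, -0.5]
wrist_force: [-3.4, 0.3, -2.9]
gripper_width: 0.0258
```

```bash
sed -i 's/W0=\[-2.1\]/W0=[-1.95]/' h.py; python3 - <<'E'
from h import *
print(meas());print(env.state()['position'])
plan2(.5209,[12]*6,2)
E
```

```text
{'t': 10.4333, 'q': 1.5443453055364418, 'n': 101, 'c': 10.463506858714444, 'f': [-3.4, 0.3, -2.9], 'x': 0.5197486640761939, 'rad': 0.09751731950461669}
[ 0.5199571  -0.0244015   0.19641771]
t [10.05   10.4333] res [0. 0.] w [-1.83 -1.72] q 1.45
rel [-1.0, -2.5, -4.5, -6.9, -9.5, -12.1] end 508.8 cnow 11.2
```

Call:
send_rows --twist '[[0, 0, 0], [0, 0, 0], [0, 0, 0], [0, 0, 0], [0, 0, 0], [0, 0, 0]]' --xyz '[[0, 0, 0], [0, -1.5, 0], [0, -3.5, 0], [0, -5.9, 0], [0, -8.5, 0], [0, -11.1, 0]]' --gripper '[-1, -1, -1, -1, -1, -1]'

```text
clock: 10.98
position: [0.5091, -0.0245, 0.1969]
ee_rot: [0.5, 0.499, 0.501, -0.5]
wrist_force: [-4.0, 1.1, -1.3]
gripper_width: 0.0256
```

```bash
python3 - <<'E'
from h import *
print(meas());print(env.state()['position'])
plan2(.5098,[13]*8,3)
E
```

```text
{'t': 10.9833, 'q': 0.6058364787210064, 'n': 106, 'c': 10.86997058632111, 'f': [-4.0, 1.1, -1.3], 'x': 0.5091154395946484, 'rad': 0.09638805411566795}
[ 0.50762279 -0.02424947  0.19652313]
t [10.05   10.4333 10.9833] res [-0.007  0.012 -0.005] w [-1.66 -1.65] q 0.52
rel [-2.9, -4.6, -5.5, -5.8, -5.2, -4.0, -2.1, 0.1] end 509.9 cnow 11.6
```

Call:
send_rows --twist '[[0, 0, 0], [0, 0, 0], [0, 0, 0], [0, 0, 0], [0, 0, 0], [0, 0, 0], [0, 0, 0], [0, 0, 0]]' --xyz '[[0, -2.9, 0], [0, -4.6, 0], [0, -5.5, 0], [0, -5.8, 0], [0, -5.2, 0], [0, -4.0, 0], [0, -2.1, 0], [0, 0.1, 0]]' --gripper '[-1, -1, -1, -1, -1, -1, -1, -1]'

```text
clock: 11.7
position: [0.5096, -0.0247, 0.1966]
ee_rot: [0.5, 0.499, 0.501, -0.5]
wrist_force: [-1.6, -0.4, -2.4]
gripper_width: 0.0257
```

```bash
python3 - <<'E'
from h import *
print(meas());print(env.state()['position'])
plan2(.5099,[13]*8,3)
E
```

```text
{'t': 11.7, 'q': -0.4590279511740249, 'n': 101, 'c': 14.60163891402333, 'f': [-1.6, -0.4, -2.4], 'x': 0.5095752718477421, 'rad': 0.09663015173269088}
[ 0.51080893 -0.02462402  0.19689614]
t [10.4333 10.9833 11.7   ] res [-0.012  0.022 -0.009] w [-1.55 -1.63] q -0.55
rel [1.9, 4.3, 6.6, 8.6, 10.2, 11.3, 12.0, 12.1] end 522.0 cnow 14.3
```

```bash
for i in .15 .12; do sed -i "s/^I=.*/I=$i/" h.py; python3 - <<'E'
from h import *
plan2(.5099,[13]*8,4)
E
done
```

```text
t [10.05   10.4333 10.9833 11.7   ] res [-0.025  0.015  0.028 -0.018] w [-1.58 -1.68] q -0.56
rel [2.2, 4.6, 6.9, 8.9, 10.4, 11.5, 12.1, 12.0] end 521.9 cnow 14.1
t [10.05   10.4333 10.9833 11.7   ] res [-0.02   0.013  0.02  -0.014] w [-1.57 -1.7 ] q -0.55
rel [2.1, 4.5, 6.8, 8.8, 10.4, 11.5, 12.1, 12.0] end 521.9 cnow 14.2
```

Call:
send_rows --twist '[[0, 0, 0], [0, 0, 0], [0, 0, 0], [0, 0, 0], [0, 0, 0], [0, 0, 0], [0, 0, 0], [0, 0, 0]]' --xyz '[[0, 1.5, 0], [0, 3.7, 0], [0, 6.0, 0], [0, 8.1, 0], [0, 9.8, 0], [0, 11, 0], [0, 11.8, 0], [0, 12, 0]]' --gripper '[-1, -1, -1, -1, -1, -1, -1, -1]'

```text
clock: 12.42
position: [0.522, -0.0244, 0.1967]
ee_rot: [0.501, 0.5, 0.5, -0.499]
wrist_force: [-2.0, -0.8, -3.3]
gripper_width: 0.0257
```

```bash
sed -i "s/^I=.*/I=.15/;s/-.017\*y/-.08*y/" h.py; python3 - <<'E'
from h import *
print(meas());print(env.state()['position'])
plan2(.5219,[13]*8,4)
E
```

```text
{'t': 12.4167, 'q': -1.496712848906076, 'n': 102, 'c': 13.064933103867137, 'f': [-2.0, -0.8, -3.3], 'x': 0.5219989268174062, 'rad': 0.09750804539611187}
[ 0.52195508 -0.0244515   0.19674219]
t [10.4333 10.9833 11.7    12.4167] res [-0.012  0.009  0.021 -0.015] w [-1.51 -1.3 ] q -1.59
rel [-0.2, -0.9, -2.1, -3.6, -5.4, -7.3, -9.3, -11.3] end 510.6 cnow 13.0
```

Call:
send_rows --twist '[[0, 0, 0], [0, 0, 0], [0, 0, 0], [0, 0, 0], [0, 0, 0]]' --xyz '[[0, -0.4, 0], [0, -1.2, 0], [0, -2.4, 0], [0, -4.0, 0], [0, -5.7, 0]]' --gripper '[-1, -1, -1, -1, -1]'

```text
clock: 12.88
position: [0.5157, -0.0244, 0.1968]
ee_rot: [0.501, 0.5, 0.501, -0.499]
wrist_force: [-2.0, 0.4, -2.1]
gripper_width: 0.0256
```

```bash
python3 - <<'E'
from h import *
print(meas());print(env.state()['position'])
plan2(.5162,[13]*8,4)
E
```

```text
{'t': 12.8833, 'q': -2.091756749794585, 'n': 37, 'c': 10.765950552017568, 'f': [-2.0, 0.4, -2.1], 'x': 0.515741368328802, 'rad': 0.10203073725886994}
[ 0.51492182 -0.02439965  0.19664718]
t [10.4333 10.9833 11.7    12.4167] res [-0.012  0.009  0.021 -0.015] w [-1.38 -1.17] q -2.27
rel [-2.8, -4.8, -6.7, -8.5, -9.9, -11.1, -11.8, -12.2] end 504.0 cnow 12.5
```

```bash
sed -i "s/h\['n'\]>60/h['n']>35/;s/W0=\[-1.95\]/W0=[-1.5]/" h.py; python3 - <<'E'
from h import *
for n in(2,3,4):plan2(.5162,[12,11.5,11,10.5,10.5,10.5,10.5,10.5],n)
E
```

```text
t [12.4167 12.8833] res [ 0. -0.] w [-1.2  -0.97] q -2.15
rel [-1.5, -3.7, -5.9, -8.0, -9.6, -11.0, -12.2, -13.2] end 503.0 cnow 10.7
t [11.7    12.4167 12.8833] res [-0.012  0.029 -0.019] w [-1.3  -1.07] q -2.18
rel [-2.1, -4.4, -6.8, -9.0, -10.6, -12.0, -13.2, -14.0] end 502.2 cnow 11.0
t [10.9833 11.7    12.4167 12.8833] res [-0.024  0.03   0.032 -0.039] w [-1.35 -1.13] q -2.2
rel [-2.5, -5.0, -7.4, -9.7, -11.3, -12.6, -13.7, -14.4] end 501.8 cnow 11.4
```

Call:
send_rows --twist '[[0, 0, 0], [0, 0, 0], [0, 0, 0], [0, 0, 0], [0, 0, 0]]' --xyz '[[0, -1.7, 0], [0, -3.9, 0], [0, -6.2, 0], [0, -8.3, 0], [0, -9.9, 0]]' --gripper '[-1, -1, -1, -1, -1]'

```text
clock: 13.35
position: [0.5057, -0.0246, 0.1969]
ee_rot: [0.5, 0.499, 0.5, -0.5]
wrist_force: [-5.1, 1.2, -0.7]
gripper_width: 0.0259
```

```bash
python3 - <<'E'
from h import *
print(meas());print(measS());print(env.state()['position'])
for n in(2,3,4):plan2(.5063,[10.5,10.5,10.5,10.5,10.5,11,11.5,12],n)
E
```

```text
{'t': 13.35, 'q': nan, 'n': 0, 'c': 10.459553204697936, 'f': [-5.1, 1.2, -0.7], 'x': 0.5057265711312674, 'rad': nan}
{'t': 13.4, 'q': -2.6997162032412865, 'n': 144, 'c': 10.459553204697936, 'f': [-5.8, 1.7, -0.8], 'x': 0.5045683000377638, 'rad': 0.09679036179375589}
[ 0.50447608 -0.02442948  0.19647446]
t [12.8833 13.4   ] res [ 0. -0.] w [-1.07 -0.99] q -2.75
rel [-2.9, -3.8, -4.4, -4.7, -4.8, -4.0, -3.0, -1.7] end 504.6 cnow 10.5
t [12.4167 12.8833 13.4   ] res [ 0.005 -0.009  0.004] w [-1.04 -0.96] q -2.75
rel [-2.8, -3.7, -4.4, -4.7, -4.8, -4.1, -3.1, -1.9] end 504.4 cnow 10.4
t [11.7    12.4167 12.8833 13.4   ] res [-0.022  0.035 -0.002 -0.016] w [-1.09 -1.03] q -2.77
rel [-3.2, -4.0, -4.6, -4.8, -4.7, -3.8, -2.6, -1.2] end 505.1 cnow 10.7
```

Call:
send_rows --twist '[[0, 0, 0], [0, 0, 0], [0, 0, 0], [0, 0, 0], [0, 0, 0], [0, 0, 0], [0, 0, 0]]' --xyz '[[0, -2.7, 0], [0, -3.7, 0], [0, -4.4, 0], [0, -4.7, 0], [0, -4.6, 0], [0, -3.6, 0], [0, -2.3, 0]]' --gripper '[-1, -1, -1, -1, -1, -1, -1]'

```text
clock: 14.03
position: [0.5033, -0.0246, 0.1966]
ee_rot: [0.5, 0.499, 0.501, -0.5]
wrist_force: [-2.6, 0.5, -2.8]
gripper_width: 0.0256
```

```bash
python3 - <<'E'
from h import *
print(meas());print(measS());print(env.state()['position'])
for n in(2,3,4):plan2(.504,[13,13.5,14,14,14,14,14,14],n)
E
```

```text
{'t': 14.0333, 'q': nan, 'n': 0, 'c': 10.213963634863156, 'f': [-2.6, 0.5, -2.8], 'x': 0.5033082069074529, 'rad': nan}
{'t': 14.0833, 'q': 2.825785821891676, 'n': 134, 'c': 10.213963634863156, 'f': [-0.7, -0.1, -3.0], 'x': 0.5040968515953022, 'rad': 0.09222410303246094}
[ 0.50470547 -0.02454819  0.19688072]
t [13.4    14.0833] res [ 0. -0.] w [-1.1  -1.21] q -3.51
rel [4.2, 6.2, 8.4, 10.2, 11.9, 13.5, 15.0, 16.4] end 520.4 cnow 10.9
t [12.8833 13.4    14.0833] res [ 0.01  -0.019  0.008] w [-1.06 -1.18] q -3.5
rel [4.0, 6.0, 8.1, 9.8, 11.4, 13.1, 14.6, 15.9] end 519.9 cnow 11.1
t [12.4167 12.8833 13.4    14.0833] res [ 0.022 -0.015 -0.028  0.019] w [-1.03 -1.15] q -3.49
rel [3.7, 5.6, 7.7, 9.3, 11.0, 12.6, 14.1, 15.5] end 519.5 cnow 11.2
```

Call:
send_rows --twist '[[0, 0, 0], [0, 0, 0], [0, 0, 0], [0, 0, 0], [0, 0, 0], [0, 0, 0], [0, 0, 0], [0, 0, 0]]' --xyz '[[0, 2.5, 0], [0, 5, 0], [0, 7.4, 0], [0, 9.4, 0], [0, 11.2, 0], [0, 13, 0], [0, 14.5, 0], [0, 15.8, 0]]' --gripper '[-1, -1, -1, -1, -1, -1, -1, -1]'

```text
clock: 14.8
position: [0.5194, -0.0245, 0.1967]
ee_rot: [0.5, 0.499, 0.501, -0.5]
wrist_force: [-3.5, 0.9, -2.4]
gripper_width: 0.0259
```

```bash
python3 - <<'E'
from h import *
print(meas());print(env.state()['position'])
for n in(2,3):plan2(.5198,[13.5,13,13,12.5,12,12,12,12],n)
E
```

```text
{'t': 14.8, 'q': 2.0097638338134005, 'n': 96, 'c': 13.003152759586856, 'f': [-3.5, 0.9, -2.4], 'x': 0.5194310189007209, 'rad': 0.09859222218748474}
[ 0.51982225 -0.02445533  0.19673383]
t [14.0833 14.8   ] res [0. 0.] w [-1.2  -1.13] q 1.95
rel [1.6, 1.7, 2.1, 1.7, 1.0, 0.5, -0.3, -1.3] end 518.5 cnow 12.9
t [13.4    14.0833 14.8   ] res [-0.002  0.004 -0.002] w [-1.21 -1.14] q -4.34
rel [1.6, 1.7, 2.1, 1.7, 1.0, 0.4, -0.3, -1.3] end 518.5 cnow 12.9
```

Call:
send_rows --twist '[[0, 0, 0], [0, 0, 0], [0, 0, 0], [0, 0, 0], [0, 0, 0], [0, 0, 0], [0, 0, 0], [0, 0, 0]]' --xyz '[[0, 1.3, 0], [0, 1.7, 0], [0, 2.1, 0], [0, 1.7, 0], [0, 1.0, 0], [0, 0.4, 0], [0, -0.3, 0], [0, -1.3, 0]]' --gripper '[-1, -1, -1, -1, -1, -1, -1, -1]'

```text
clock: 15.52
position: [0.5179, -0.0244, 0.1967]
ee_rot: [0.5, 0.499, 0.501, -0.5]
wrist_force: [-3.2, -0.3, -1.7]
gripper_width: 0.0258
```

```bash
python3 - <<'E'
from h import *
print(meas());print(env.state()['position'])
for n in(2,3):plan2(.5185,[11.5,11,11,11,11,11,11,11],n)
print([(h['t'],round(h['c'],1)) for h in json.load(open('hist.json'))])
E
```

```text
{'t': 15.5167, 'q': 1.24302666102267, 'n': 105, 'c': 10.452487990165071, 'f': [-3.2, -0.3, -1.7], 'x': 0.5179151575373804, 'rad': 0.09675256417435041}
[ 0.51757851 -0.02442877  0.1966943 ]
t [14.8    15.5167] res [ 0. -0.] w [-1.01 -0.79] q 1.19
rel [-1.1, -2.7, -3.9, -5.2, -6.5, -7.8, -9.1, -10.3] end 508.2 cnow 10.7
t [14.0833 14.8    15.5167] res [-0.016  0.03  -0.017] w [-1.08 -0.85] q 1.17
rel [-1.4, -3.1, -4.5, -5.9, -7.3, -8.7, -10.0, -11.3] end 507.2 cnow 10.9
[(7.75, 0.4), (7.8, 0.0), (7.85, -0.3), (8.5667, 0.2), (9.2833, 9.0), (10.0, 16.9), (10.05, 16.9), (10.4333, 10.5), (10.9833, 10.9), (11.7, 14.6), (12.4167, 13.1), (12.8833, 10.8), (13.35, 10.5), (13.4, 10.5), (14.0333, 10.2), (14.0833, 10.2), (14.8, 13.0), (15.5167, 10.5)]
```

Call:
send_rows --twist '[[0, 0, 0], [0, 0, 0], [0, 0, 0], [0, 0, 0]]' --xyz '[[0, -1.2, 0], [0, -2.8, 0], [0, -4.2, 0], [0, -5.5, 0]]' --gripper '[-1, -1, -1, -1]'

```text
clock: 15.9
position: [0.5126, -0.0245, 0.1968]
ee_rot: [0.501, 0.5, 0.5, -0.499]
wrist_force: [-3.1, -0.5, -2.2]
gripper_width: 0.0257
```

```bash
python3 - <<'E'
from h import *
print(meas());plan2(.513,[10.5]*3,2)
E
```

```text
{'t': 15.9, 'q': 0.8734562344721165, 'n': 102, 'c': 10.367716516416547, 'f': [-3.1, -0.5, -2.2], 'x': 0.5126216229251204, 'rad': 0.09645278268461252}
t [15.5167 15.9   ] res [ 0. -0.] w [-0.89 -0.8 ] q 0.83
rel [-2.2, -3.5, -4.7] end 508.3 cnow 10.3
```

Measured continuously in band since 10.05 s, about 5.85 s. Withdrawing now.

Call:
send_rows --twist '[[0, 0, 0], [0, 0, 0], [0, 0, 0], [0, 0, 0], [0, 0, 0], [0, 0, 0], [0, 0, 0], [0, 0, 0]]' --xyz '[[0, -8, 0], [0, -22, 0], [0, -38, 0], [0, -54, 0], [-2, -66, 0], [-8, -74, 0], [-14, -79, 0], [-18, -80, 0]]' --gripper '[-1, -1, -1, -1, -1, -1, -1, -1]'

```text
clock: 16.62
position: [0.4327, -0.0249, 0.2156]
ee_rot: [0.501, 0.5, 0.5, -0.499]
wrist_force: [0.9, -0.2, -2.4]
gripper_width: 0.0258
```

Call:
send_rows --twist '[[0, 0, 0], [0, 0, 0], [0, 0, 0], [0, 0, 0], [0, 0, 0], [0, 0, 0], [0, 0, 0], [0, 0, 0]]' --xyz '[[-5, 0, 0], [-12, 0, 0], [-18, 0, 0], [-20, 0, 0], [-20, 0, 0], [-20, 0, 0], [-20, 0, 0], [-20, 0, 0]]' --gripper '[-1, -1, -1, -1, -1, -1, -1, -1]'

```text
clock: 17.28
position: [0.4325, -0.0246, 0.2344]
ee_rot: [0.5, 0.499, 0.501, -0.5]
wrist_force: [0.5, 0.3, -2.6]
gripper_width: 0.0254
```

Call:
send_rows --twist '[[0, 0, 0], [0, 0, 0], [0, 0, 0], [0, 0, 0], [0, 0, 0], [0, 0, 0], [0, 0, 0], [0, 0, 0]]' --xyz '[[0, 0, 0], [0, 0, 0], [0, 0, 0], [0, 0, 0], [0, 0, 0], [0, 0, 0], [0, 0, 0], [0, 0, 0]]' --gripper '[-1, -1, -1, -1, -1, -1, -1, -1]'

```text
clock: 17.95
position: [0.4328, -0.0247, 0.2348]
ee_rot: [0.501, 0.5, 0.5, -0.499]
wrist_force: [0.3, -0.3, -3.1]
gripper_width: 0.0258
```

Call:
send_rows --twist '[[0, 0, 0], [0, 0, 0], [0, 0, 0], [0, 0, 0], [0, 0, 0], [0, 0, 0], [0, 0, 0], [0, 0, 0]]' --xyz '[[0, 0, 0], [0, 0, 0], [0, 0, 0], [0, 0, 0], [0, 0, 0], [0, 0, 0], [0, 0, 0], [0, 0, 0]]' --gripper '[-1, -1, -1, -1, -1, -1, -1, -1]'

```text
clock: 18.62
position: [0.4328, -0.0247, 0.2348]
ee_rot: [0.501, 0.5, 0.5, -0.499]
wrist_force: [0.3, 0.2, -3.3]
gripper_width: 0.0255
```

Call:
send_rows --twist '[[0, 0, 0], [0, 0, 0], [0, 0, 0], [0, 0, 0], [0, 0, 0], [0, 0, 0], [0, 0, 0], [0, 0, 0]]' --xyz '[[0, 0, 0], [0, 0, 0], [0, 0, 0], [0, 0, 0], [0, 0, 0], [0, 0, 0], [0, 0, 0], [0, 0, 0]]' --gripper '[-1, -1, -1, -1, -1, -1, -1, -1]'

```text
clock: 19.28
position: [0.4327, -0.0247, 0.2347]
ee_rot: [0.501, 0.499, 0.501, -0.499]
wrist_force: [-0.4, 0.6, -2.4]
gripper_width: 0.026
```

```bash
python3 - <<'E'
from h import *
for i in range(4):
    print(meas())
s=env.state();print(s['position'],s['gripper_width']);im,d,m=cam('scene');cv2.imwrite('pics/end.png',im[...,::-1])
E
```

```text
{'t': 19.2833, 'q': -2.082584219160094, 'n': 105, 'c': 0.537937660749388, 'f': [-0.4, 0.6, -2.4], 'x': 0.4327459272470249, 'rad': 0.09772449584331604}
{'t': 19.3333, 'q': -2.1273865703393264, 'n': 106, 'c': 0.8741900167918981, 'f': [-0.7, -0.1, -3.3], 'x': 0.4327157744415104, 'rad': 0.09792118802525021}
{'t': 19.3833, 'q': -2.168088374619246, 'n': 100, 'c': 0.5586741925729388, 'f': [0.7, -0.5, -3.7], 'x': 0.4327361878847449, 'rad': 0.09785842258979058}
{'t': 19.4333, 'q': -2.2110317783979956, 'n': 101, 'c': 0.8235403817339337, 'f': [0.5, -0.0, -3.2], 'x': 0.4327495253498905, 'rad': 0.09798009129894074}
[ 0.43273096 -0.02469987  0.2347207 ] 0.026070509880167236
```

View pics/end.png

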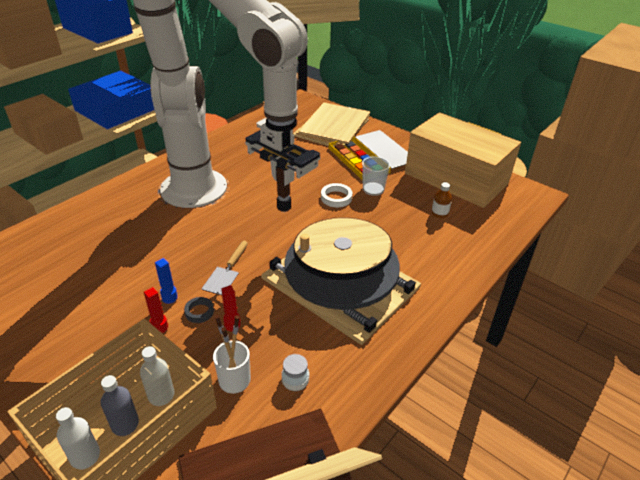

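The roller is held upright clear of the jig at (284,190), the wheel is still turning at -0.86 rad/s, and the carriage is home (0.5–0.9 mm). The bystanders are in place, so I'm handing in.

```bash
python3 -c "
from cell import env
print(env.sign_off())"
```

```text
the job is handed in; nothing more can be done
None
```

The job is handed in at about 19.5 s of the 48 s, and every step appears to have been met; sign-off gives no verdict. I lifted the dark roller from its stand and pushed the knob clockwise. The wheel then coasted at about 2.1 rad/s while I pressed the roller on the near edge of the panel, following the oval.

- **Carriage during pressing:** the camera readings, taken every 0.4–0.8 s, stayed between 10.2 and 16.9 mm from 10.0 s to 15.9 s. The 16.9 mm at 10.0 s was an overshoot from the approach. After that it stayed between 10.2 and 14.6 mm.
- **Between readings:** I did not measure the carriage continuously. That it stayed under 18 mm throughout rests on those readings and the geometry.
- **Wheel slow-down:** the wheel lost speed faster under the roller than the stated bearing damping implies, down to about 0.9 rad/s. I eased the pressure on the rising side of the oval so that it did not stall.
- **Final checks:**
  - The carriage was home within 1 mm.
  - The wheel was running at about 0.86 rad/s.
  - The roller was gripped upright with its foot about 147 mm above the table, clear of the jig.
  - The bystanders looked unmoved in the last picture.

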